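Shut and lock the bench air valve

TASK

Shut the air to the carving bench: pinch the two side tabs of the lock cap on the valve, lift it off and stand it upright on the rubber mat, then swing the lever a quarter turn, right up to its shut stop, crosswise to the pipe. Then put the cap back over the lever, a quarter turn from how it sat, and press it down until both tabs snap home, so the lever is locked shut. Do not disturb the other things on the bench.

Things in the scene. Friction and masses are not known exactly. Their poses are not given: they have to be found in the camera images.
- valve: Compressed-air unit fixed to the bench on a dark steel plate, 90 x 240 x 6 mm. Origin at bench level under the stem of the brass ball valve, z up. The pipe runs along y, its centre 34 mm high; beyond the pad on the +y side nothing but the lever is higher than 51 mm. On top of the valve is a square brass pad that the cap fits over.
- regulator (a point): Top centre of the regulator of valve, 122 mm above the bench, at y = -63 mm: a 42 x 42 mm body with a round knob. Its near face is only 42 mm from the stem axis, which leaves no room for a finger beside a cap tab that faces it.
- valve_pad (a point): Centre of the upper face of the square brass pad, on the stem axis, 70 mm above the bench. The pad measures 44 x 44 mm, its sides along x and y of valve; its underside, which the barbs hook under, is 64 mm above the bench.
- lever (a joint): Angle of the valve lever: 0 = open, along the pipe, pointing to +y of valve; 1.571 = shut, at the hard stop, pointing to -x of valve. It grows counter-clockwise seen from above. Stiff: about 0.45 N m (6 N at the sleeve) to turn; stays where it is left. The cap, while on, holds it fast.
- lever_grip (a point): Middle of the black sleeve of the flat lever, 80 mm from the stem axis, 77.5 mm above the bench. The sleeve is 17 mm wide, 12 mm thick, and runs from 41 to 105 mm from the stem axis; the bare bar is 14 mm wide. x axis across the lever, y outward along it.
- cap: Loose grey plastic lock cap, about 80 g: a square hood 54 x 54 mm, open below, origin at the centre of its lower rim, z up. Roof 39 mm above the rim. Seated, the rim is 18 mm below valve_pad. The +y and -y walls have 18 mm wide notches, open below, for the lever: cap y must lie along the lever, either way round. 2 mm play to each side of the pad. At the start cap x lies along valve x, at the end along valve y.
- cap_rib (a point): Middle of the upright finger rib on the cap's roof: along cap x, 42 mm long, 11 mm thick, from 39 to 63.5 mm above the rim (this point: 53 mm). To fit the cap, push it down over the pad: at 8 to 20 N the barbs' slopes spread the tabs, which snap under the pad by themselves.
- cap_tabs (a point): Point on the cap's axis midway between the thumb bars of its two sprung tabs, 38 mm above the rim. The bars are 20 mm long, along cap y, 68 mm over both, one each on the +x and -x sides. Pinched in 7 mm each, up to the roof's edge (54 mm over both, some 4 N each), they swing the barbs out from under the pad and the cap lifts off; let go, they spring back. Unpinched barbs hold it down.
- mat: Black rubber mat fixed flat on the bench, 160 x 160 mm, 3 mm thick, empty; origin at the centre of its underside, sides along x and y. It lies to the left or to the right of the valve.
- tray: Bystander: low wooden tray of gouges, 160 x 150 mm, 28 mm high, fixed, on the other side from the mat.
- blank: Bystander: carving blank of pale wood, 130 x 50 x 45 mm, origin under its centre.
- handpiece: Bystander: aluminium rotary handpiece lying behind the valve, 23 mm thick, 165 mm long.
- sander: Bystander: cork sanding block, 70 x 42 x 26 mm, in front of the regulator.
- tape: Bystander: tape measure lying flat, 58 x 58 x 31 mm, on the bench below the lever's swing.
- mallet: Bystander: turned wooden carver's mallet standing on its head, 80 mm across, 200 mm high.
- glue: Bystander: white glue bottle, 56 mm across, 150 mm high.
There are look-alikes about, which are no part of the job. Leave any blue or red look-alike of the cap alone.

How it is judged:
On the way, in this order (a step that is already met when the one before it is completed fails the run):
1. the cap stands upright on the rubber mat, let go (height (world z) of cap below 0.008 m and angle between cap's own z axis and vertical below 0.1 rad and contact force between the fingers and cap below 0.1 N and x of cap in the frame of mat between -0.08 and 0.08 m and y of cap in the frame of mat between -0.08 and 0.08 m), for 0.2 s.
2. the lever has been swung to its shut stop (value of joint lever above 1.53 rad), for 0.2 s.
At the end, for the whole second after the job is handed in: The lever stands at its shut stop (within 0.04 rad), the cap is snapped down over it with cap y along the lever: its rim at least 15.5 mm below the pad's upper face (18 when fully home), within 4 mm of the stem axis, upright within 0.06 rad, at rest and let go (value of joint lever above 1.53 rad and z of cap in the frame of valve_pad below -0.0155 m and horizontal distance between cap and valve_pad below 0.004 m and angle between cap's own z axis and vertical below 0.06 rad and angle between the y axis of cap and the x axis of valve, either way round below 0.1 rad and linear speed of cap below 0.02 m/s); the robot touches nothing.
It fails at once if a bystander is pushed more than 25 mm, or the mallet or bottle knocked over (distance of any of blank, handpiece, sander, tape, mallet, glue from where it was at the start of the episode above 0.025 m or angle between any of mallet, glue's own z axis and vertical above 0.5 rad).
It also fails if it takes over 69 s, if anything falls off the work surface, if the arm or the gripper's body presses on something with over 40 N, if the wrist force passes 120 N, or if a joint passes its speed limit or range.

ROBOT

A 6-joint arm with a two-finger parallel gripper is mounted at the origin on the work surface. World frame = base frame: x ahead of the robot, y to its left, z up, the work surface at z = 0. Lengths are in m, angles in rad, forces in N, time in s.
With the tool pointing down it reaches from about 0.325 to 0.775 m from the base axis. Payload 5.5 kg.
Tool frame: the origin (TCP) lies between the finger pads; the fingertips stand 8 mm ahead of it and the grasp point (between the pads) lies 11 mm behind it (bot.tips_ahead is the distance from the TCP to the fingertips, in m); z points along the fingers, y is the line along which they close (so a half turn about z gives the same grasp; the last joint's range is limited). The gripper opens to 88 mm and grips with 3 to 60 N. Pads are 20 mm wide; open, the fingers measure 115 mm over their backs; the gripper's body (75 mm by 178 mm) begins 61 mm behind the grasp point.
Start: joints at [-1.193, 0.091, 1.231, -0, 1.82, -0.057], TCP at [0.253, -0.544, 0.231] pointing down, gripper open.
Joint ranges: [-2.87, 2.87], [-0.86, 2.18], [0.17, 2.46], [-1.51, 4.65], [0.06, 2.69], [-2.65, 2.65]. Speed limits (rad/s): [2.57, 2.57, 3.01, 3.14, 3.14, 3.14].

INTERFACE

Orientations are given as [roll, pitch, yaw] about the fixed x, y, z axes, in that order (R = Rz(yaw) Ry(pitch) Rx(roll)).
In Python, from station import bot gives the robot as it stands. The module is installed in compiled form; this text tells all that it offers.
- The arm moves only by the tool drive_tool, never from a script. Its argument "series" is a list of rows, each a list of 4 numbers: the shift along the tool's x, y, z in m, then the turn about the tool's z in rad. In form: [[dx, dy, dz, twist], ...]. A call has 1 to 12 rows; each row shifts and turns the commanded pose from where the row before left it, along the tool's axes as they then stand; what a row does not reach is not made up. A row lasts 1/8 s, in which the tool goes at most 62.5 mm and 10.7 degrees, less where a joint would pass 70% of its speed; a pose out of reach is approached as far as the arm can. A call with a gripper value outside its range is refused whole. "grip" is the finger opening in m, from 0 to 0.0878, set as the call begins (left out, the last holds). The fingers move at their own pace and stop on an object; the grip force is fixed at half the most. Time passes only in rows, so rows that do not move let the fingers close. It gives the time, the measured TCP pose, the force, the opening and the grip force at its end, in the units of the state.
- bot.get_obs(): the state, without advancing time (a new reading comes with each control period).
- bot.capture(name): name is "side" or "top" or "wrist"; returns (picture, depth): 384x512x3 uint8, blue, green, red; 384x512 float32, m along the optical axis (not along the pixel's ray), 0 where there is no reading.
- bot.camera_params(name): a dict with "intrinsics" (3x3 intrinsics, pixels), "extrinsics" (4x4, takes a point from camera to world coordinates); the wrist camera has in their place "T_tool_cam" (4x4, takes a point from camera to tool coordinates, whose origin is the TCP and whose axes are the flange's). Camera axes: x right, y down, z forward; pixel columns grow to the right and rows downward; lengths in m; the calibration is good to about 2 mm. A picture is of the moment at which its call begins: read the wrist's pose just before it. camera_params takes no time and is no camera call.
- bot.hand_in(): hands the job in; it is judged then, once.
The state is a dict: "time_s": time; "joint_pos": joint angles; "dq": joint speeds; "joint_efforts": joint torques, N m; "eef_pos": TCP position; "eef_rot": TCP orientation; "contact_force": force on the tool from outside, world axes, zero at the start; "moment": the same for the moment, N m; "finger_gap": finger opening in m; "gripper_force": force on a finger pad.
Only numpy, scipy, OpenCV 4.12 (cv2) and the standard library are available. Lean on these libraries where they do the work, as an engineer would, in place of code of your own. Each camera call takes 0.05 s, during which the arm holds its last target. There are 200 camera calls.

## Working session

There is one attempt and no reset: what is moved stays moved. The work goes in short steps, Python scripts to look and compute and a tool call to move; the robot and the scene stay as the last step left them, time stands still between calls to the robot, and variables do not carry over. Pictures are saved under pics/ and viewed, at most 10 in all, crops included, and the job is handed in when it is done.

Besides the shell and the picture viewer there is one more tool, called after "Emit:" by a JSON object that holds its "fn" and its "kwargs". drive_tool: Moves the arm, as the interface text tells. Its arguments: {"type":"object","properties":{"series":{"type":"array","items":{"type":"array","items":{"type":"number"}}},"grip":{"type":"number"}},"required":["series"]}

```bash
mkdir -p pics; cat > h.py <<'E'
import numpy as np, cv2
from station import bot
from scipy.spatial.transform import Rotation as R
def cloud(n):
    o=bot.get_obs(); im,d=bot.capture(n); p=bot.camera_params(n); K=np.array(p['intrinsics'])
    if n=='wrist':
        T=np.eye(4);T[:3,:3]=R.from_euler('xyz',o['eef_rot']).as_matrix();T[:3,3]=o['eef_pos'];T=T@np.array(p['T_tool_cam'])
    else: T=np.array(p['extrinsics'])
    v,u=np.mgrid[:d.shape[0],:d.shape[1]]
    P=np.stack([(u-K[0,2])*d/K[0,0],(v-K[1,2])*d/K[1,1],d],-1)@T[:3,:3].T+T[:3,3]
    P[d==0]=np.nan
    return im,P,K,T
E
python3 - <<'E'
from h import *
for n in('top','side'):
    im,P,K,T=cloud(n); cv2.imwrite(f'pics/{n}0.png',im); np.savez(f'{n}0.npz',im=im,P=P,K=K,T=T); print(n,K.tolist(),T.round(3).tolist())
o=bot.get_obs();print(o)
E
```

```text
top [[490.99821155529213, 0.0, 256.3348379363851], [0.0, 490.99821155529213, 191.82445668027805], [0.0, 0.0, 1.0]] [[0.0, -0.988, 0.155, 0.331], [-1.0, 0.002, 0.012, -0.064], [-0.012, -0.155, -0.988, 1.41], [0.0, 0.0, 0.0, 1.0]]
side [[469.2798766549508, 0.0, 258.30611218790307], [0.0, 469.2798766549508, 182.78535274745875], [0.0, 0.0, 1.0]] [[-0.994, -0.079, 0.081, 0.427], [-0.111, 0.537, -0.837, 1.14], [0.022, -0.84, -0.542, 0.874], [0.0, 0.0, 0.0, 1.0]]
{'time_s': 0.1, 'joint_pos': array([-1.19274080e+00,  9.17647153e-02,  1.23174621e+00, -3.74545761e-06,
        1.81979815e+00, -5.67139300e-02]), 'dq': array([-2.78125351e-04, -9.32762108e-04, -1.79763022e-03, -9.93968096e-05,
       -1.08172292e-03,  4.18353529e-04]), 'joint_efforts': array([ 3.05089728e-03, -4.47859704e+01, -4.07568491e+01,  7.02451891e-02,
        2.85130186e-02, -1.33656813e-04]), 'eef_pos': array([ 0.25261852, -0.54395357,  0.2296421 ]), 'eef_rot': array([-3.13987879e+00, -9.36671373e-05,  4.34768458e-01]), 'contact_force': array([ 0.03769314, -0.58128659,  0.07772505]), 'moment': array([-0.01042936,  0.01996458,  0.01473418]), 'gripper_force': 0.0, 'finger_gap': 0.08782454762691728}
```

View pics/top0.png

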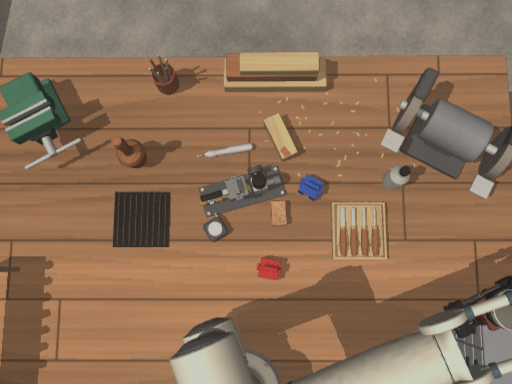

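View pics/side0.png

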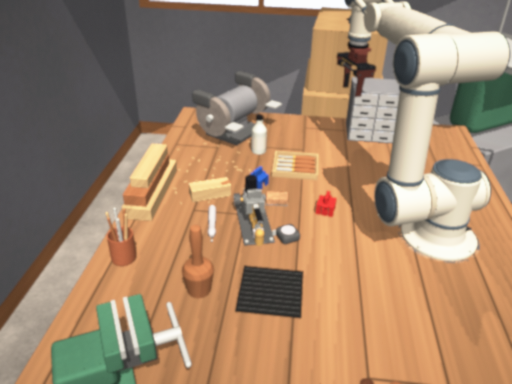

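The top view shows the valve plate at about (243,190) with the regulator at (260,180). The lever points image-left (world +y) and the mat is at (142,219). There are three caps: grey on the valve at (238,188), blue at (311,187) and red at (269,268). Only the grey one on the pad fits the description. Next I'll confirm it in a crop and measure.

```bash
python3 - <<'E'
from h import *
z=np.load('top0.npz');im=z['im'];P=z['P']
c=im[155:250,190:300];cv2.imwrite('pics/crop.png',cv2.resize(c,None,fx=7,fy=6.3,interpolation=cv2.INTER_CUBIC)[:600,:800])
x=P[155:250,190:300].reshape(-1,3)
# plate: dark pixels z~6mm
g=c.reshape(-1,3).astype(int);
for lo,hi in((.004,.011),(.045,.06),(.065,.085),(.08,.1),(.1,.135)):
    m=(x[:,2]>lo)&(x[:,2]<hi)&((g.max(1)-g.min(1)<25) if hi<.02 else True)
    q=x[m]; print(lo,hi,m.sum(),np.nanmedian(q,0).round(4), [np.array(t).round(4).tolist() if not np.isscalar(t) else round(t,3) for t in cv2.minAreaRect(q[:,:2].astype(np.float32)*1000)])
X=P.copy();
gg=im.astype(int).max(2); m=(gg<70)&(np.abs(P[...,2])<.012); m[:, :105]=0; m[:,180:]=0;m[:180]=0;m[255:]=0
print('mat',m.sum(),cv2.minAreaRect(P[m][:,:2].astype(np.float32)*1000),np.median(P[m],0))
for u,v in((215,229),(130,155),(279,213),(285,135)): print(P[v,u].round(3))
E
```

```text
0.004 0.011 956 [ 0.5416 -0.0109  0.0071] [[582.024, -3.6602], [220.9655, 284.5316], 30.553]
0.045 0.06 162 [ 0.5811 -0.0377  0.0491] [[570.9565, -21.3364], [74.0054, 285.5442], 22.936]
0.065 0.085 211 [0.536  0.0491 0.0807] [[553.6669, 18.3848], [71.4412, 189.3806], 21.682]
0.08 0.1 533 [0.5419 0.0161 0.0905] [[550.2114, 18.0404], [66.6431, 179.1534], 2.002]
0.1 0.135 227 [ 0.5628 -0.0471  0.1198] [[556.1597, -29.8522], [49.2602, 87.959], 13.463]
mat 2730 ((473.0333557128906, 285.7178955078125), (160.460693359375, 156.6045684814453), 89.95633697509766) [0.47240648 0.28414941 0.00364151]
[0.441 0.069 0.031]
[0.641 0.301 0.092]
[ 0.487 -0.111  0.024]
[ 0.71  -0.129  0.044]
```

View pics/crop.png

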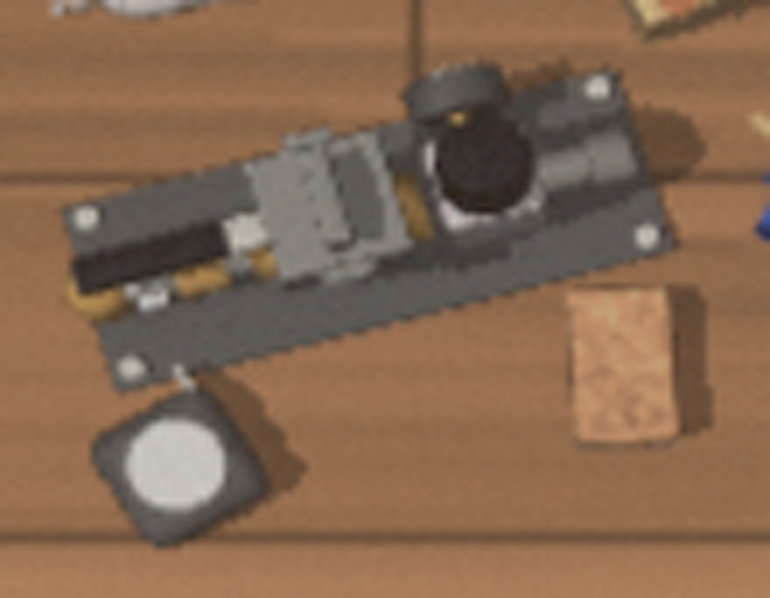

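The crop confirms it: the grey cap sits on the valve, with its tabs on the image-up and image-down sides (valve ±x). Valve yaw is about 0.275 rad and the stem is near (0.545, 0.012). I'll go there for a close look.

```bash
cat >> h.py <<'E'
def rel(x,y,z,yaw=None):
    "world target -> tool-frame shift (at present yaw) and twist"
    o=bot.get_obs(); M=R.from_euler('xyz',o['eef_rot']).as_matrix()
    d=M.T@(np.array([x,y,z])-o['eef_pos']); c=o['eef_rot'][2]
    tw=None if yaw is None else -((yaw-c+np.pi)%(2*np.pi)-np.pi)
    return d.round(4).tolist(),tw
E
python3 - <<'E'
from h import *
print(np.array(bot.camera_params('wrist')['T_tool_cam']).round(3))
print(rel(.545,.012,.34,1.846))
E
```

```text
[[ 0.    -0.956 -0.294  0.08 ]
 [ 1.     0.     0.     0.001]
 [ 0.    -0.294  0.956 -0.154]
 [ 0.     0.     0.     1.   ]]
([0.4994, -0.3813, -0.1097], np.float64(-1.4112315421479673))
```

Emit:
{"fn": "drive_tool", "kwargs": {"series": [[0,0,-0.055,0],[0,0,-0.055,0]]}}

```text
time_s: 0.35
eef_pos: [0.2525, -0.5437, 0.3403]
eef_rot: [-3.138, -0.0, 0.435]
contact_force: [-0.9, 0.4, 0.7]
finger_gap: 0.0879
gripper_force: 0.0
```

Emit:
{"fn": "drive_tool", "kwargs": {"series": [[0.05,-0.038,0,0],[0.05,-0.038,0,0],[0.05,-0.038,0,0],[0.05,-0.038,0,0],[0.05,-0.038,0,0],[0.05,-0.038,0,0],[0.05,-0.038,0,0],[0.05,-0.038,0,0],[0.05,-0.038,0,0],[0.05,-0.038,0,0]]}}

```text
time_s: 1.6
eef_pos: [0.5453, 0.0104, 0.3403]
eef_rot: [-3.142, 0.0, 0.435]
contact_force: [-0.2, -0.8, 0.6]
finger_gap: 0.0881
gripper_force: 0.0
```

Emit:
{"fn": "drive_tool", "kwargs": {"series": [[0,0,0,-0.176],[0,0,0,-0.176],[0,0,0,-0.176],[0,0,0,-0.176],[0,0,0,-0.176],[0,0,0,-0.176],[0,0,0,-0.176],[0,0,0,-0.176],[0,0,0,0]]}}

```text
time_s: 2.72
eef_pos: [0.5447, 0.0084, 0.3401]
eef_rot: [-3.141, -0.0, 1.841]
contact_force: [-0.5, 0.4, 0.6]
finger_gap: 0.0877
gripper_force: 0.0
```

```bash
python3 - <<'E'
from h import *
im,P,K,T=cloud('wrist'); cv2.imwrite('pics/w1.png',im); np.savez('w1.npz',im=im,P=P,K=K,T=T)
for lo,hi in((.003,.009),(.086,.0945),(.108,.119),(.119,.126)):
    m=(P[...,2]>lo)&(P[...,2]<hi)&(np.abs(P[...,0]-.545)<.1)
    n,l,s,c=cv2.connectedComponentsWithStats(m.astype(np.uint8))
    for i in range(1,n):
        if s[i,4]>150:
            q=P[l==i]; r=cv2.minAreaRect(q[:,:2].astype(np.float32)*1000)
            print(lo,s[i,4],c[i].round(),np.median(q,0).round(4),[np.round(t,1) for t in r])
E
```

```text
0.003 169 [286.   5.] [0.5316 0.2127 0.0035] [array([525.2, 209.4]), array([57. , 17.8]), np.float64(15.5)]
0.003 1962 [241. 140.] [0.5126 0.0292 0.0058] [array([525.7, -11.9]), array([ 34.7, 237.9]), np.float64(16.0)]
0.003 1384 [280. 117.] [0.5639 0.0667 0.0058] [array([571.2,  33.1]), array([ 33.2, 175.6]), np.float64(16.1)]
0.003 264 [279. 210.] [ 0.6087 -0.0905  0.0058] [array([607.3, -87.1]), array([29.6, 49.1]), np.float64(12.7)]
0.003 190 [186. 287.] [ 0.4862 -0.2854  0.0058] [array([ 484.1, -284.5]), array([22.4, 57.2]), np.float64(78.5)]
0.003 207 [174. 334.] [ 0.4878 -0.4001  0.006 ] [array([ 479.9, -398.5]), array([70.3, 26.1]), np.float64(14.5)]
0.086 1338 [261. 156.] [0.5485 0.0123 0.0909] [array([549.,   7.]), array([67.6, 53.1]), np.float64(16.0)]
0.108 287 [262. 161.] [0.5492 0.0074 0.1151] [array([549.1,   7.2]), array([40. , 10.7]), np.float64(15.4)]
0.119 505 [262. 209.] [ 0.5662 -0.0531  0.1217] [array([566.7, -54.9]), array([35.3, 35.2]), np.float64(25.3)]
```

View pics/w1.png

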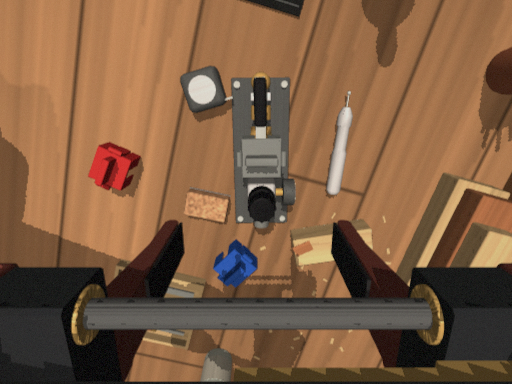

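The wrist picture shows the grey cap at pixel (262,158) with its rib across the view. The regulator knob is at (262,207), the lever at (260,100) and the tape at (205,90). The measured roof with tabs is 67.6 x 53 mm at z 0.091 and the rib 40 x 10.7 mm at z 0.115, both matching the given sizes. That puts the stem at (0.549, 0.007) and the valve yaw at 0.278.

```bash
python3 - <<'E'
from h import *
print(rel(.549,.007,.079,1.849))
E
```

```text
([-0.0025, 0.0039, 0.2612], np.float64(-0.009831731898840346))
```

Emit:
{"fn": "drive_tool", "kwargs": {"series": [[-0.0025,0.004,0.04,-0.0098],[0,0,0.05,0],[0,0,0.05,0],[0,0,0.05,0],[0,0,0.04,0],[0,0,0.02,0],[0,0,0.011,0],[0,0,0,0]], "grip": 0.0878}}

```text
time_s: 3.78
eef_pos: [0.5496, 0.007, 0.0802]
eef_rot: [3.141, 0.0, 1.852]
contact_force: [0.2, 0.5, -0.2]
finger_gap: 0.0879
gripper_force: 0.0
```

Emit:
{"fn": "drive_tool", "kwargs": {"series": [[0,0,0,0],[0,0,0,0],[0,0,0,0],[0,0,0,0],[0,0,0,0],[0,0,0,0],[0,0,0,0],[0,0,0,0]], "grip": 0.05}}

```text
time_s: 4.78
eef_pos: [0.5504, 0.007, 0.0823]
eef_rot: [3.138, 0.001, 1.852]
contact_force: [-0.5, -0.4, 7.6]
finger_gap: 0.0543
gripper_force: 29.8
```

Emit:
{"fn": "drive_tool", "kwargs": {"series": [[0,0,-0.004,0],[0,0,-0.006,0],[0,0,-0.01,0],[0,0,-0.02,0],[0,0,0,0]]}}

```text
time_s: 5.4
eef_pos: [0.5506, 0.007, 0.1227]
eef_rot: [3.137, 0.002, 1.853]
contact_force: [0.3, -0.5, -0.9]
finger_gap: 0.0542
gripper_force: 28.2
```

Emit:
{"fn": "drive_tool", "kwargs": {"series": [[0,0,-0.04,0],[0,0,-0.04,0],[0,0,0,0.1745],[0,0,0,0.1745],[0,0,0,0.1745],[0,0,0,0.1745],[0,0,0,0.1745],[0,0,0,0.1745],[0,0,0,0.1745],[0,0,0,0.1745],[0,0,0,0.1745],[0,0,0,0]]}}

```text
time_s: 6.9
eef_pos: [0.5492, 0.0071, 0.1995]
eef_rot: [-3.141, 0.0, 0.284]
contact_force: [0.5, -0.2, -0.5]
finger_gap: 0.0543
gripper_force: 28.2
```

```bash
python3 - <<'E'
from h import *
print(rel(.46,.28,.045,.278))
im,P,K,T=cloud('wrist'); cv2.imwrite('pics/w2.png',im)
z=P[...,2]-bot.get_obs()['eef_pos'][2]; 
m=(np.hypot(P[...,0]-.55,P[...,1]-.007)<.02); h=np.histogram(z[m],bins=np.arange(-.03,.05,.001)); print([(round(b,3),c) for c,b in zip(*h) if c>20])
E
```

```text
([-0.0092, -0.287, 0.1545], np.float64(0.00562424581848342))
[(np.float64(0.007), np.int64(352)), (np.float64(0.008), np.int64(989)), (np.float64(0.009), np.int64(289)), (np.float64(0.01), np.int64(48)), (np.float64(0.011), np.int64(74)), (np.float64(0.012), np.int64(70)), (np.float64(0.013), np.int64(85)), (np.float64(0.014), np.int64(64)), (np.float64(0.015), np.int64(64)), (np.float64(0.016), np.int64(75)), (np.float64(0.017), np.int64(83)), (np.float64(0.018), np.int64(76)), (np.float64(0.019), np.int64(74)), (np.float64(0.02), np.int64(77)), (np.float64(0.021), np.int64(89)), (np.float64(0.022), np.int64(84)), (np.float64(0.023), np.int64(80)), (np.float64(0.024), np.int64(82)), (np.float64(0.025), np.int64(88)), (np.float64(0.026), np.int64(87)), (np.float64(0.027), np.int64(91)), (np.float64(0.028), np.int64(100)), (np.float64(0.029), np.int64(79)), (np.float64(0.03), np.int64(124)), (np.float64(0.031), np.int64(241)), (np.float64(0.032), np.int64(892)), (np.float64(0.033), np.int64(585)), (np.float64(0.034), np.int64(22))]
```

View pics/w2.png

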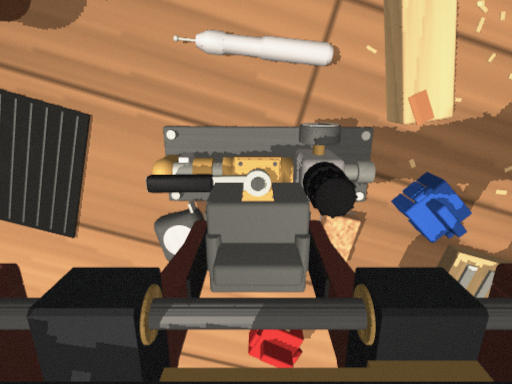

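The cap is held level between the fingers at pixel (258,240) and the bare pad is visible at (258,182). Its roof is 8 mm above the TCP, so the rim is 31 mm below it.

Emit:
{"fn": "drive_tool", "kwargs": {"series": [[-0.009,-0.047,0,0.0056],[0,-0.048,0,0],[0,-0.048,0,0],[0,-0.048,0,0],[0,-0.048,0,0],[0,-0.048,0.04,0],[0,0,0.06,0],[0,0,0.04,0],[0,0,0.015,0],[0,0,0.007,0],[0,0,0.002,0],[0,0,0,0]]}}

```text
time_s: 8.45
eef_pos: [0.463, 0.2809, 0.0374]
eef_rot: [-3.141, -0.003, 0.277]
contact_force: [0.1, 0.2, -0.7]
finger_gap: 0.0544
gripper_force: 28.2
```

Emit:
{"fn": "drive_tool", "kwargs": {"series": [[0,0,0.002,0],[0,0,0.001,0],[0,0,0,0]]}}

```text
time_s: 8.82
eef_pos: [0.4625, 0.2808, 0.0335]
eef_rot: [-3.141, -0.001, 0.277]
contact_force: [-0.4, -0.9, 3.8]
finger_gap: 0.0544
gripper_force: 28.8
```

Emit:
{"fn": "drive_tool", "kwargs": {"series": [[0,0,0,0],[0,0,0,0],[0,0,0,0],[0,0,0,0],[0,0,0,0],[0,0,0,0],[0,0,0,0]], "grip": 0.0878}}

```text
time_s: 9.7
eef_pos: [0.462, 0.2806, 0.0327]
eef_rot: [3.142, -0.0, 0.276]
contact_force: [0.5, 0.6, 0.2]
finger_gap: 0.0878
gripper_force: 0.0
```

Emit:
{"fn": "drive_tool", "kwargs": {"series": [[0,0,-0.02,0],[0,0,-0.05,0],[0,0,-0.06,0],[0,0,-0.06,0],[0,0,-0.06,0],[0,0,0,0],[0,0,0,0]]}}

```text
time_s: 10.58
eef_pos: [0.462, 0.2806, 0.2832]
eef_rot: [-3.141, -0.001, 0.276]
contact_force: [-0.5, 0.8, -0.6]
finger_gap: 0.0878
gripper_force: 0.0
```

```bash
cat > cap.py <<'E'
from h import *
im,P,K,T=cloud('wrist'); np.savez('w3.npz',im=im,P=P)
import sys
x,y,z0=map(float,sys.argv[1:4])  # where, rim height
for a,b in((36,42),(60,67)):
    m=(np.abs(P[...,2]-z0-(a+b)/2000)<(b-a)/2000)&(np.hypot(P[...,0]-x,P[...,1]-y)<.06)
    q=P[m]; r=cv2.minAreaRect(q[:,:2].astype(np.float32)*1000); print(a,m.sum(),np.median(q,0).round(4),q[:,2].std().round(4),[np.round(t,1) for t in r])
E
python3 cap.py .462 .281 .003
python3 - <<'E'
from h import *
y=.278;ex=np.array([np.cos(y),np.sin(y)]);ey=np.array([-np.sin(y),np.cos(y)]);s=np.array([.549,.007])
p=s+.08*ey; print(p, rel(p[0],p[1],.16,.278))
E
```

```text
36 1354 [0.4678 0.2798 0.0419] 0.001 [array([462.2, 279.1]), array([53.1, 67.8]), np.float64(15.3)]
60 300 [0.462  0.279  0.0662] 0.0009 [array([461.9, 278.9]), array([10.7, 41.5]), np.float64(16.1)]
[0.52704536 0.0839285 ] ([0.0094, 0.2068, 0.1217], np.float64(-0.0014779027245070964))
```

The cap stands upright on the mat at (0.462, 0.279), rim at z 0.003, and it is let go. Next is the lever: straddle the sleeve with a 26 mm opening.

Emit:
{"fn": "drive_tool", "kwargs": {"series": [[0.0094,0.0408,0,0],[0,0.0415,0,0],[0,0.0415,0,0],[0,0.0415,0,0],[0,0.0415,0,0]], "grip": 0.026}}

```text
time_s: 11.25
eef_pos: [0.5271, 0.0828, 0.2803]
eef_rot: [-3.141, 0.004, 0.277]
contact_force: [-0.4, 0.4, -0.4]
finger_gap: 0.0415
gripper_force: 0.0
```

Emit:
{"fn": "drive_tool", "kwargs": {"series": [[0,0,0,-0.1746],[0,0,0,-0.1746],[0,0,0,-0.1746],[0,0,0,-0.1746],[0,0,0,-0.1746],[0,0,0,-0.1746],[0,0,0,-0.1746],[0,0,0,-0.1746],[0,0,0,-0.1746],[0,0,0,0],[0,0,0,0]]}}

```text
time_s: 12.62
eef_pos: [0.5272, 0.0842, 0.2815]
eef_rot: [-3.14, -0.0, 1.845]
contact_force: [-0.7, 0.4, -0.3]
finger_gap: 0.0259
gripper_force: 0.0
```

```bash
python3 - <<'E'
from h import *
print(rel(.527,.0839,.075,1.849))
im,P,K,T=cloud('wrist')
m=(np.abs(P[...,2]-.083)<.005)&(np.hypot(P[...,0]-.527,P[...,1]-.084)<.07)
q=P[m];print(m.sum(),np.median(q,0),cv2.minAreaRect(q[:,:2].astype(np.float32)*1000))
E
```

```text
([-0.0003, 0.0001, 0.2065], np.float64(-0.004465168931080399))
964 [0.53093952 0.06741813 0.0824577 ] ((531.6873168945312, 61.705650329589844), (16.647266387939453, 94.15596008300781), 16.07863426208496)
```

Emit:
{"fn": "drive_tool", "kwargs": {"series": [[0,0.001,0.05,-0.004],[0,0,0.05,0],[0,0,0.05,0],[0,0,0.03,0],[0,0,0.016,0],[0,0,0.0105,0],[0,0,0,0]]}}

```text
time_s: 13.55
eef_pos: [0.5287, 0.0845, 0.0764]
eef_rot: [3.141, 0.0, 1.852]
contact_force: [-0.2, -0.1, -0.7]
finger_gap: 0.0259
gripper_force: 0.0
```

Emit:
{"fn": "drive_tool", "kwargs": {"series": [[-0.0012,-0.0139,0,-0.1745],[-0.0012,-0.0139,0,-0.1745],[-0.0012,-0.0139,0,-0.1745],[-0.0012,-0.0139,0,-0.1745],[-0.0012,-0.0139,0,-0.1745],[-0.0012,-0.0139,0,-0.1745],[-0.0012,-0.0139,0,-0.1745],[-0.0012,-0.0139,0,-0.1745],[-0.0012,-0.0139,0,-0.1745],[0,0,0,0],[0,0,0,0]]}}

```text
time_s: 14.92
eef_pos: [0.4744, -0.0146, 0.0772]
eef_rot: [-3.14, 0.002, -2.865]
contact_force: [-0.2, -0.0, 0.4]
finger_gap: 0.026
gripper_force: 0.0
```

```bash
python3 - <<'E'
from h import *
o=bot.get_obs();y=.278;c,s=np.cos(y),np.sin(y);d=o['eef_pos'][:2]-[.549,.007]
print('valve frame tcp',c*d[0]+s*d[1],-s*d[0]+c*d[1],o['eef_rot'],o['contact_force'],o['moment'])
E
```

```text
valve frame tcp -0.07765818752319631 -0.0003361077616956705 [-3.14031074e+00  2.10737823e-03 -2.86452057e+00] [-0.22922567 -0.01153993  0.42577924] [ 0.04814634 -0.16279744 -0.009878  ]
```

Emit:
{"fn": "drive_tool", "kwargs": {"series": [[0,-0.002,0,0],[0,-0.002,0,0],[0,-0.001,0,0],[0,-0.001,0,0],[0,0,0,0]]}}

```text
time_s: 15.55
eef_pos: [0.4752, -0.0189, 0.0767]
eef_rot: [3.139, 0.001, -2.861]
contact_force: [-2.8, 6.0, 4.1]
finger_gap: 0.026
gripper_force: 3.2
```

Emit:
{"fn": "drive_tool", "kwargs": {"series": [[0,-0.001,0,0],[0,-0.001,0,0],[0,0,0,0],[0,0,0,0]]}}

```text
time_s: 16.05
eef_pos: [0.4753, -0.019, 0.0767]
eef_rot: [3.135, 0.0, -2.86]
contact_force: [-5.0, 11.5, 5.8]
finger_gap: 0.0262
gripper_force: 6.5
```

Emit:
{"fn": "drive_tool", "kwargs": {"series": [[0,-0.001,0,0],[0,-0.001,0,0],[0,0,0,0],[0,0,0,0]]}}

```text
time_s: 16.55
eef_pos: [0.4753, -0.0192, 0.0766]
eef_rot: [3.132, 0.0, -2.859]
contact_force: [-6.6, 19.6, 6.0]
finger_gap: 0.0263
gripper_force: 9.7
```

Emit:
{"fn": "drive_tool", "kwargs": {"series": [[0,0.004,0,0],[0,0.004,0,0],[0,0,-0.03,0],[0,0,-0.06,0],[0,0,-0.06,0],[0,0,-0.06,0],[0.03,0,0,0],[0,0,0,0],[0,0,0,0]]}}

```text
time_s: 17.68
eef_pos: [0.4456, -0.0249, 0.2852]
eef_rot: [3.141, -0.001, -2.862]
contact_force: [0.8, -0.5, 0.5]
finger_gap: 0.0261
gripper_force: 0.0
```

```bash
python3 - <<'E'
from h import *
im,P,K,T=cloud('wrist'); cv2.imwrite('pics/w4.png',im)
y=.278;M=np.array([[np.cos(y),np.sin(y)],[-np.sin(y),np.cos(y)]])
V=(P[...,:2]-[.549,.007])@M.T
m=(np.abs(P[...,2]-.083)<.0035)&(V[...,0]<-.045)&(V[...,0]>-.11)&(np.abs(V[...,1])<.04)
q=V[m];print(m.sum(),cv2.minAreaRect(q.astype(np.float32)*1000)); 
m=(np.abs(P[...,2]-.07)<.003)&(np.abs(V).max(-1)<.035); q=V[m];print('pad',m.sum(),cv2.minAreaRect(q.astype(np.float32)*1000))
E
```

```text
622 ((-75.58834838867188, -0.6450481414794922), (16.21151351928711, 60.6899528503418), 89.89049530029297)
pad 524 ((-1.7975139617919922, -1.1218395233154297), (43.493858337402344, 43.874412536621094), 1.1191647052764893)
```

View pics/w4.png

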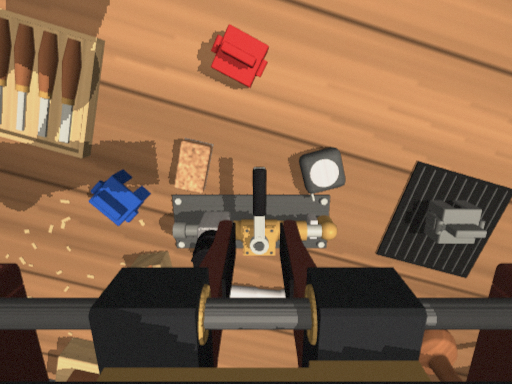

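The lever measures 89.9° in the valve frame, hard against the stop. In the picture it is at (260,190), crosswise to the pipe, with the pad bare at (260,240) and the cap standing on the mat at (458,222). Now I'll turn back and re-measure the pad and the cap from the same wrist yaw, so that camera bias cancels.

Emit:
{"fn": "drive_tool", "kwargs": {"series": [[0,0,-0.02,0.1746],[0,0,-0.02,0.1746],[0,0,0,0.1746],[0,0,0,0.1746],[0,0,0,0.1746],[0,0,0,0.1746],[0,0,0,0.1746],[0,0,0,0.1746],[0,0,0,0.1746]], "grip": 0.04}}

```text
time_s: 18.85
eef_pos: [0.4458, -0.0247, 0.3248]
eef_rot: [-3.14, -0.001, 1.845]
contact_force: [-0.5, 0.5, 0.9]
finger_gap: 0.04
gripper_force: 0.0
```

Emit:
{"fn": "drive_tool", "kwargs": {"series": [[0.001,0.054,0,0],[0.001,0.054,0,0],[0,0,0,0],[0,0,0,0]]}}

```text
time_s: 19.35
eef_pos: [0.5486, 0.0071, 0.325]
eef_rot: [-3.139, -0.001, 1.851]
contact_force: [-0.0, 0.1, 0.3]
finger_gap: 0.0402
gripper_force: 0.0
```

```bash
cat > pad.py <<'E'
from h import *
im,P,K,T=cloud('wrist');o=bot.get_obs();print(o['eef_pos'],o['eef_rot'])
y=.278;M=np.array([[np.cos(y),np.sin(y)],[-np.sin(y),np.cos(y)]])
V=(P[...,:2]-[.549,.007])@M.T
m=(np.abs(P[...,2]-.07)<.003)&(np.abs(V).max(-1)<.035); q=V[m];r=cv2.minAreaRect(q.astype(np.float32)*1000)
print('pad',m.sum(),r,np.array([.549,.007])+M.T@np.array(r[0])/1000)
E
python3 pad.py; python3 - <<'E'
from h import *
print(rel(.462,.279,.3,1.849))
E
```

```text
[0.54820238 0.00694113 0.32624628] [-3.14133270e+00  6.97484114e-05  1.85090777e+00]
pad 596 ((0.02032470703125, -0.09927177429199219), (43.82976150512695, 43.31448745727539), 0.10745252668857574) [0.54904679 0.00691012]
([0.2853, -0.0076, 0.0262], np.float64(0.0019077674774958808))
```

Emit:
{"fn": "drive_tool", "kwargs": {"series": [[0.047,-0.0076,0,0.0019],[0.048,0,0,0],[0.048,0,0,0],[0.048,0,0,0],[0.048,0,0,0],[0.046,0,0.02,0],[0,0,0,0],[0,0,0,0]]}}

```text
time_s: 20.4
eef_pos: [0.4626, 0.2781, 0.3076]
eef_rot: [3.139, 0.0, 1.849]
contact_force: [-0.3, 0.2, 1.0]
finger_gap: 0.0396
gripper_force: 0.0
```

```bash
python3 cap.py .462 .279 .003; python3 - <<'E'
from h import *
print(bot.get_obs()['eef_pos'],rel(.462,.279,.052,1.849))
E
```

```text
36 1304 [0.4591 0.2816 0.0419] 0.001 [array([461.1, 279.7]), array([53.2, 66.8]), np.float64(17.0)]
60 249 [0.4614 0.2808 0.0662] 0.0009 [array([461.5, 280.2]), array([ 9.4, 41.7]), np.float64(15.8)]
[0.46295658 0.27777059 0.30774743] ([0.0014, -0.0012, 0.2557], np.float64(-0.0010756260654085636))
```

Emit:
{"fn": "drive_tool", "kwargs": {"series": [[0.002,-0.0013,0.05,0],[0,0,0.06,0],[0,0,0.06,0],[0,0,0.05,0],[0,0,0.025,0],[0,0,0.0097,0],[0,0,0,0],[0,0,0,0]]}}

```text
time_s: 21.45
eef_pos: [0.4623, 0.2806, 0.0534]
eef_rot: [3.139, -0.001, 1.848]
contact_force: [1.0, -0.1, 0.4]
finger_gap: 0.0402
gripper_force: 0.0
```

Emit:
{"fn": "drive_tool", "kwargs": {"series": [[0,0,0,0],[0,0,0,0],[0,0,0,0],[0,0,0,0],[0,0,0,0]], "grip": 0.005}}

```text
time_s: 22.08
eef_pos: [0.4612, 0.2806, 0.0516]
eef_rot: [3.141, -0.0, 1.849]
contact_force: [-0.2, -0.7, 0.9]
finger_gap: 0.0108
gripper_force: 30.0
```

Emit:
{"fn": "drive_tool", "kwargs": {"series": [[0,0,-0.03,0],[0,0,-0.06,0],[0,0,-0.05,0],[0,0,0,0]]}}

```text
time_s: 22.58
eef_pos: [0.4628, 0.2814, 0.1969]
eef_rot: [3.133, -0.002, 1.849]
contact_force: [0.4, 0.0, -1.5]
finger_gap: 0.0105
gripper_force: 30.0
```

```bash
python3 - <<'E'
from h import *
print(rel(.5487,.0074,.18,1.849))
E
```

```text
([-0.287, 0.0072, 0.0164], np.float64(0.0001163283788137015))
```

Emit:
{"fn": "drive_tool", "kwargs": {"series": [[-0.047,0.0072,0,0],[-0.048,0,0,0],[-0.048,0,0,0],[-0.048,0,0,0],[-0.048,0,0,0],[-0.048,0,0.015,0],[0,0,0,0],[0,0,0,0],[0,0,0,0]]}}

```text
time_s: 23.7
eef_pos: [0.5467, 0.0077, 0.1765]
eef_rot: [3.142, -0.0, 1.851]
contact_force: [-0.2, 0.5, -0.8]
finger_gap: 0.0109
gripper_force: 30.0
```

```bash
python3 - <<'E'
from h import *
print(rel(.5487,.0074,.115,1.849))
im,P,K,T=cloud('wrist');cv2.imwrite('pics/w5.png',im)
E
python3 cap.py .549 .007 .1325; python3 - <<'E'
from h import *
for i in range(3): print(rel(.5487,.0074,.115,1.849))
E
```

```text
([-0.0008, 0.0018, 0.0615], np.float64(0.0016898232001039126))
36 571 [0.5386 0.0336 0.1699] 0.0014 [array([545.2,   6.9]), array([47., 67.]), np.float64(17.2)]
60 329 [0.5457 0.0147 0.1951] 0.0022 [array([542.2,   8. ]), array([33.9, 27.9]), np.float64(83.1)]
([-0.0007, 0.0017, 0.0618], np.float64(0.0018827920921049568))
([-0.0007, 0.0017, 0.0618], np.float64(0.0018827920921049568))
([-0.0007, 0.0017, 0.0618], np.float64(0.0018827920921049568))
```

View pics/w5.png

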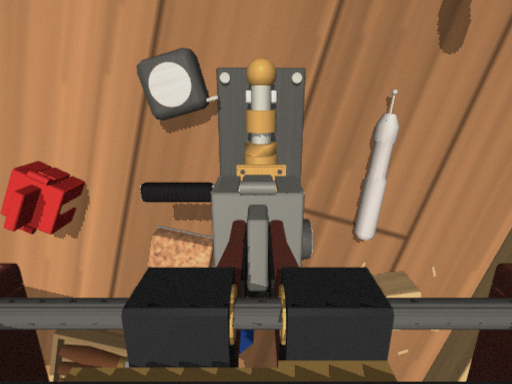

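The cap is held upright over the pad at pixel (258,215), rib along the pipe, and the lever enters at the notch side (180,192). Next a small correction, then lowering.

Emit:
{"fn": "drive_tool", "kwargs": {"series": [[-0.0007,0.0017,0.03,0.0017],[0,0,0.02,0],[0,0,0.005,0],[0,0,0,0],[0,0,0,0]]}}

```text
time_s: 24.42
eef_pos: [0.5493, 0.0063, 0.1227]
eef_rot: [3.14, 0.001, 1.847]
contact_force: [1.3, -0.4, -0.5]
finger_gap: 0.0108
gripper_force: 30.0
```

```bash
python3 - <<'E'
from h import *
print(rel(.5487,.0074,.119,1.849),bot.get_obs()['contact_force'])
E
```

```text
([0.0012, -0.0002, 0.0037], np.float64(-0.0015355780715493594)) [ 1.31733497 -0.44884941 -0.48389129]
```

Emit:
{"fn": "drive_tool", "kwargs": {"series": [[0.0008,0,0.003,0],[0,0,0.003,0],[0,0,0.003,0],[0,0,0,0],[0,0,0,0]]}}

```text
time_s: 25.05
eef_pos: [0.5485, 0.007, 0.1124]
eef_rot: [-3.142, -0.0, 1.847]
contact_force: [-0.8, 0.2, -1.3]
finger_gap: 0.0106
gripper_force: 30.0
```

Emit:
{"fn": "drive_tool", "kwargs": {"series": [[0,0,0.003,0],[0,0,0.003,0],[0,0,0.002,0],[0,0,0,0]]}}

```text
time_s: 25.55
eef_pos: [0.5496, 0.007, 0.107]
eef_rot: [3.138, 0.001, 1.847]
contact_force: [-0.9, -0.6, 8.8]
finger_gap: 0.0106
gripper_force: 30.0
```

Emit:
{"fn": "drive_tool", "kwargs": {"series": [[0,0,0.002,0],[0,0,0.002,0],[0,0,0,0]]}}

```text
time_s: 25.92
eef_pos: [0.5486, 0.0071, 0.1007]
eef_rot: [3.141, 0.0, 1.847]
contact_force: [-0.2, -0.6, -1.6]
finger_gap: 0.0107
gripper_force: 30.0
```

Emit:
{"fn": "drive_tool", "kwargs": {"series": [[0,0,0.002,0],[0,0,0.002,0],[0,0,0.002,0],[0,0,0,0]]}}

```text
time_s: 26.42
eef_pos: [0.5488, 0.007, 0.1002]
eef_rot: [3.138, 0.001, 1.847]
contact_force: [-10.9, 1.0, 26.8]
finger_gap: 0.0107
gripper_force: 30.0
```

Fully down: TCP z is 0.100 under 27 N. Now release, back off and check.

Emit:
{"fn": "drive_tool", "kwargs": {"series": [[0,0,-0.005,0],[0,0,0,0]]}}

```text
time_s: 26.68
eef_pos: [0.5488, 0.007, 0.1005]
eef_rot: [3.14, 0.0, 1.847]
contact_force: [-1.6, 0.4, 8.1]
finger_gap: 0.0108
gripper_force: 30.0
```

Emit:
{"fn": "drive_tool", "kwargs": {"series": [[0,0,0,0],[0,0,0,0],[0,0,0,0],[0,0,0,0]], "grip": 0.04}}

```text
time_s: 27.18
eef_pos: [0.5485, 0.007, 0.0993]
eef_rot: [-3.141, -0.0, 1.847]
contact_force: [-0.8, 0.2, 4.3]
finger_gap: 0.0398
gripper_force: 1.9
```

Emit:
{"fn": "drive_tool", "kwargs": {"series": [[0,0,-0.03,0],[0,0,-0.06,0],[0,0,-0.06,0],[0,0,-0.06,0],[0,0,-0.02,0],[0,0,0,0],[0,0,0,0]]}}

```text
time_s: 28.05
eef_pos: [0.5484, 0.0071, 0.327]
eef_rot: [-3.138, -0.001, 1.847]
contact_force: [0.2, -0.2, -0.6]
finger_gap: 0.04
gripper_force: 0.0
```

```bash
python3 cap.py .549 .007 .052; python3 - <<'E'
from h import *
im,P,K,T=cloud('wrist');cv2.imwrite('pics/w6.png',im)
y=.278;M=np.array([[np.cos(y),np.sin(y)],[-np.sin(y),np.cos(y)]])
V=(P[...,:2]-[.549,.007])@M.T
m=(np.abs(P[...,2]-.083)<.0035)&(V[...,0]<-.045)&(V[...,0]>-.11)&(np.abs(V[...,1])<.04)
print(m.sum(),cv2.minAreaRect(V[m].astype(np.float32)*1000),bot.get_obs()['contact_force'])
E
```

```text
36 1541 [0.5492 0.0068 0.0909] 0.001 [array([551.1,  -4.9]), array([53.9, 89.5]), np.float64(15.7)]
60 344 [0.5486 0.0031 0.1152] 0.0012 [array([553. , -10.9]), array([32.2, 77.8]), np.float64(17.9)]
541 ((-74.79837036132812, -0.7514810562133789), (59.477455139160156, 16.796628952026367), 0.08242934197187424) [-0.0759638  -0.86317948 -0.18514491]
```

View pics/w6.png

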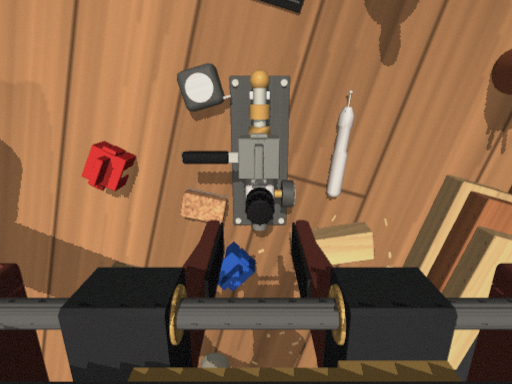

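The cap sits at pixel (260,160) with its rib along the pipe and the lever crosswise at (207,157). Roof and rib heights (0.091 and 0.115) match those seen when it was first seated. The bystanders in view are where they were.

```bash
python3 -c "
from station import bot
print(bot.hand_in())"
```

```text
the job is handed in; nothing more can be done
None
```

I handed the job in at about 28 s; no verdict came back, but my last check showed the lever at its shut stop, the cap fully down over it a quarter turn round, and no bystander in view moved.

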